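Find and release the latched mode key

TASK

One of the four identical mode keys on the grey key box beside the balance has been left latched down. Tap the keys lightly one after the other, from the left end of the row to the right (as the robot sees it), to feel which one is latched, taking care not to latch any of the others; then press the latched key fully down and let go, so that it springs up and all four stand up level. Use only the fingertips: nothing is gripped or lifted, and the loose parts beside the box stay where they are.

Things in the scene. Friction and masses are not known exactly. Their poses are not given: they have to be found in the camera images.
- key_box: Low grey box with an aluminium top plate, fixed to the bench, 100 (x) x 206 (y) x 40 mm high; a flat black window lies flush in the plate behind the keys. Origin: centre of its underside, at bench height; x points away from the robot, y along the key row to its left end, z up. Keys at x = -14 mm and y = +67.5, +22.5, -22.5, -67.5 mm, each in a 3 mm high black frame.
- row_mid (a point): Middle of the row of four keys, on the box's top plate, 40 mm above the bench; axes as key_box. Feel of the keys: 1.2 N starts to move an unlatched key, then 0.65 N more per mm (up to 1.5 N extra beyond 2 mm, where the latch engages); a latched key does not yield below about 4 N and takes about 7 N to reach its stop, 4 mm further down.
- key_a: One of four identical square grey keys, cap 24 x 24 mm, flat; its place in the row changes from start to start. Origin: centre of the cap's top. Unlatched, the top is 16 mm above the box's plate (56 mm above the bench); latched, 4.5 mm lower. It slides straight down, 8.5 mm in all. Pressed over 6 mm an unlatched key latches; a latched key pressed down to its stop springs up when let go.
- key_b: One of four identical square grey keys, cap 24 x 24 mm, flat; its place in the row changes from start to start. Origin: centre of the cap's top. Unlatched, the top is 16 mm above the box's plate (56 mm above the bench); latched, 4.5 mm lower. It slides straight down, 8.5 mm in all. Pressed over 6 mm an unlatched key latches; a latched key pressed down to its stop springs up when let go.
- key_c: One of four identical square grey keys, cap 24 x 24 mm, flat; its place in the row changes from start to start. Origin: centre of the cap's top. Unlatched, the top is 16 mm above the box's plate (56 mm above the bench); latched, 4.5 mm lower. It slides straight down, 8.5 mm in all. Pressed over 6 mm an unlatched key latches; a latched key pressed down to its stop springs up when let go.
- key_d: One of four identical square grey keys, cap 24 x 24 mm, flat; its place in the row changes from start to start. Origin: centre of the cap's top. Unlatched, the top is 16 mm above the box's plate (56 mm above the bench); latched, 4.5 mm lower. It slides straight down, 8.5 mm in all. Pressed over 6 mm an unlatched key latches; a latched key pressed down to its stop springs up when let go.
- brass_ring: Loose thin brass ring, 41 mm across, 10 mm high, lying left of the box. Origin: centre of its underside. Not to be moved.
- disc_k1: Loose grey metal disc, 36 mm across, 14 mm high, lying right of the box. Origin: centre of its underside. Not to be moved.
- vial_a: Loose small white pot with a lid, 34 mm across, 28 mm high, standing right of the box. Origin: centre of its underside. Not to be moved.

How it is judged:
On the way, in this order (a step that is already met when the one before it is completed fails the run):
1. the leftmost key is tapped with the fingers (((y of key_a in the frame of key_box between 0.045 and 1 m and contact force between the fingers and key_a above 0.4 N) or (y of key_b in the frame of key_box between 0.045 and 1 m and contact force between the fingers and key_b above 0.4 N) or (y of key_c in the frame of key_box between 0.045 and 1 m and contact force between the fingers and key_c above 0.4 N) or (y of key_d in the frame of key_box between 0.045 and 1 m and contact force between the fingers and key_d above 0.4 N))), for 0.03 s.
2. the second from the left key is tapped with the fingers (((y of key_a in the frame of key_box between 0 and 0.045 m and contact force between the fingers and key_a above 0.4 N) or (y of key_b in the frame of key_box between 0 and 0.045 m and contact force between the fingers and key_b above 0.4 N) or (y of key_c in the frame of key_box between 0 and 0.045 m and contact force between the fingers and key_c above 0.4 N) or (y of key_d in the frame of key_box between 0 and 0.045 m and contact force between the fingers and key_d above 0.4 N))), for 0.03 s.
3. the third from the left key is tapped with the fingers (((y of key_a in the frame of key_box between -0.045 and 0 m and contact force between the fingers and key_a above 0.4 N) or (y of key_b in the frame of key_box between -0.045 and 0 m and contact force between the fingers and key_b above 0.4 N) or (y of key_c in the frame of key_box between -0.045 and 0 m and contact force between the fingers and key_c above 0.4 N) or (y of key_d in the frame of key_box between -0.045 and 0 m and contact force between the fingers and key_d above 0.4 N))), for 0.03 s.
4. the rightmost key is tapped with the fingers (((y of key_a in the frame of key_box between -1 and -0.045 m and contact force between the fingers and key_a above 0.4 N) or (y of key_b in the frame of key_box between -1 and -0.045 m and contact force between the fingers and key_b above 0.4 N) or (y of key_c in the frame of key_box between -1 and -0.045 m and contact force between the fingers and key_c above 0.4 N) or (y of key_d in the frame of key_box between -1 and -0.045 m and contact force between the fingers and key_d above 0.4 N))), for 0.03 s.
5. the latched key is pressed fully down (more than 6.2 mm below its upper position) (height (world z) of any of key_a, key_b, key_c, key_d below 0.0498 m), for 0.03 s.
At the end, for the whole second after the job is handed in: All four keys stand up, each top within 1.5 mm of its upper position, and the three loose parts lie within 20 mm of where they started (height (world z) of each of key_a, key_b, key_c, key_d above 0.0545 m and distance of each of brass_ring, disc_k1, vial_a from where it was at the start of the episode below 0.02 m); the robot touches nothing.
It fails at once if a key that was not latched is pushed more than 5.5 mm down (it would latch) (height (world z) of any of key_a, key_b, key_d below 0.0505 m).
It fails at once if a loose part beside the box is lifted or moved more than 20 mm (distance of any of brass_ring, disc_k1, vial_a from where it was at the start of the episode above 0.02 m or height (world z) of any of brass_ring, disc_k1, vial_a above 0.01 m).
It also fails if it takes over 45 s, if anything falls off the work surface, if the arm or the gripper's body presses on something with over 40 N, if the wrist force passes 120 N, or if a joint passes its speed limit or range.

ROBOT

A 7-joint arm with a two-finger parallel gripper is mounted at the origin on a cart in front of the work surface, level with it; the furniture and walls round the work are solid. World frame = base frame: x ahead of the robot, y to its left, z up, the work surface at z = 0. Lengths are in m, angles in rad, forces in N, time in s.
With the tool pointing down it reaches from about 0.425 to 0.925 m from the base axis. Payload 6.8 kg.
Tool frame: the origin (TCP) lies on the centre line of the jaws, within the pads' length; the fingertips stand 8 mm ahead of it and the grasp point (between the pads) lies 11 mm behind it (bot.tips_ahead is the distance from the TCP to the fingertips, in m); z points along the fingers, y is the line along which they close (so a half turn about z gives the same grasp; the last joint's range is limited). The gripper opens to 85 mm and grips with 20 to 120 N. Pads are 22 mm wide; open, the fingers measure 114 mm over their backs; the gripper's body (76 mm by 85 mm) begins 54 mm behind the grasp point. The pads swing forward as they close: fully open they stand 13 mm farther back than shut.
Start: joints at [-1.273, 0.477, 0.022, 1.555, -0.011, 1.109, -0.083], TCP at [0.266, 0.62, 0.239] pointing down, gripper open.
Joint ranges: [-2.96, 2.96], [-0.34, 2.1], [-1.41, 1.46], [0.24, 2.44], [-1.37, 4.51], [0.17, 1.92], [-2.96, 2.96]. Speed limits (rad/s): [2.39, 2.39, 3.14, 3.14, 3.14, 3.14, 3.14].

INTERFACE

Orientations are given as a unit quaternion [w, x, y, z].
In Python, from station import bot gives the robot as it stands.
- The arm moves only by the tool send_rows, never from a script. Its argument "deltas" is text: rows parted by semicolons, each of 4 numbers parted by spaces: the shift along the tool's x, y, z in m, then the turn about the tool's z in degrees. In form: x y z spin; .... A call has 1 to 5 rows; each row is the pose to reach, as a shift and turn from the pose commanded when the call began, along the tool's axes at that moment; what a row does not reach only later rows make up. A row lasts 1/10 s, in which the tool goes at most 50 mm and 8.59 degrees, less where a joint would pass 70% of its speed; a pose out of reach is approached as far as the arm can. A call with a gripper value outside its range is refused whole. "claw" is the opening, from 0 (shut) to 1 (fully open), set as the call begins (left out, the last holds). The fingers move at their own pace and stop on an object; "force" is the grip in N (left out, the last holds). Time passes only in rows, so rows that repeat a pose let the fingers close. It gives the time, the measured TCP pose, the force, the opening and the grip force at its end, in the units of the state.
- bot.get_obs(): the state, without advancing time (a new reading comes with each control period).
- bot.read_camera(name): name is "scene" or "top"; returns a dict with "img" (384x512x3 uint8, red, green, blue), "depth" (384x512 float32, m along the optical axis (not along the pixel's ray), 0 where there is no reading), "fx", "fy", "cx", "cy" (pixels), "camera_from_world" (4x4, takes a point from world to camera coordinates). Camera axes: x right, y up, looking along -z (the intrinsics and any distortion apply to the point x, -y, -z); pixel columns grow to the right and rows downward; lengths in m; the calibration is good to about 2 mm. A picture is of the moment at which its call begins.
- bot.hand_in(): hands the job in; it is judged then, once.
Trained networks look in a picture, given as the dict that the camera call returned (one of the last four; its "shot" number tells which), for a name from the list of things; names that differ only in an ending like _2 or _b are one class to them, and where a whole thing is asked for, a point or a joint stands for the part that bears it (a point fixed in the world has none). Each returns a list of dicts, best first, with "confidence" (0 to 1); they miss things now and then, are a little off and sometimes report something else, mostly with a low value. They report only what shows in the picture. A call takes as long as a camera call.
- bot.masks_of(picture, query): "mask" (384x512 bool, what is visible of it).
- bot.landmark_of(picture, query): "xyz" ([x, y, z] in m, in world coordinates, good to about 4 mm: a listed point, or the origin of a listed thing).
The state is a dict: "t": time; "q": joint angles; "joint_vel": joint speeds; "joint_torque": joint torques, N m; "eef_pos": TCP position; "tool_rot": TCP orientation; "contact_force": force on the tool from outside, world axes, zero at the start; "torque": the same for the moment, N m; "gripper_width": opening from 0.0 (shut) to 1.0 (fully open); "grasp_force": force on a finger pad.
Only numpy, scipy, OpenCV 4.12 (cv2) and the standard library are available. Lean on these libraries where they do the work, as an engineer would, in place of code of your own. Each camera call takes 0.05 s, during which the arm holds its last target. There are 200 camera calls.

## Working session

There is one attempt and no reset: what is moved stays moved. The work goes in short steps, Python scripts to look and compute and a tool call to move; the robot and the scene stay as the last step left them, time stands still between calls to the robot, and variables do not carry over. Pictures are saved under pics/ and viewed, at most 10 in all, crops included, and the job is handed in when it is done.

Besides the shell and the picture viewer there is one more tool, called after "Call:" as a command line: name --argument value ..., lists and objects as JSON in quotes. send_rows: Moves the arm, as the interface text tells. Its arguments: {"type":"object","properties":{"deltas":{"type":"string"},"claw":{"type":"number"},"force":{"type":"number"}},"required":["deltas"]}

```bash
mkdir -p pics; python3 - <<'E'
from station import bot
import cv2, numpy as np
o=bot.get_obs(); print(o['t'],o['eef_pos'],o['tool_rot'],o['contact_force'],o['gripper_width'],bot.tips_ahead)
for n in ("top","scene"):
    p=bot.read_camera(n); cv2.imwrite(f"pics/{n}0.png",p["img"][:,:,::-1])
    for q in ("row_mid","key_box","key_a","brass_ring","disc_k1","vial_a"):
        print(n,q,[(np.round(d["xyz"],4).tolist(),round(d["confidence"],2)) for d in bot.landmark_of(p,q)][:6])
E
```

```text
0.0 [0.26625076 0.61963827 0.23830405] [-1.13593936e-04  2.01500069e-01  9.79488059e-01 -9.22306142e-04] [-0.4811627   0.53982025  0.38575247] 0.9985571587972805 0.008
top row_mid [([0.4522, -0.0485, 0.0427], 0.89)]
top key_box [([0.4627, -0.0537, -0.0002], 0.84), ([0.4474, -0.115, 0.0484], 0.49)]
top key_a [([0.4454, -0.1137, 0.0458], 0.65), ([0.4467, -0.0673, 0.0579], 0.56), ([0.4463, -0.0246, 0.0572], 0.53), ([0.4468, 0.0165, 0.0551], 0.42)]
top brass_ring [([0.4646, -0.0514, 0.0003], 0.64), ([0.4733, 0.0997, -0.0008], 0.57)]
top disc_k1 [([0.4447, -0.1947, 0.003], 0.49)]
top vial_a [([0.4842, -0.1972, -0.0011], 0.65)]
scene row_mid [([0.4478, -0.0514, 0.041], 0.62)]
scene key_box [([0.458, -0.0462, 0.0014], 0.86), ([0.4824, -0.2001, -0.0017], 0.63)]
scene key_a [([0.4456, -0.1196, 0.0485], 0.71), ([0.4495, -0.0688, 0.0502], 0.64), ([0.4431, -0.0272, 0.0556], 0.64), ([0.4493, 0.0158, 0.0596], 0.43)]
scene brass_ring [([0.4735, 0.0982, 0.0039], 0.61)]
scene disc_k1 [([0.4474, -0.1187, 0.0518], 0.75), ([0.4406, -0.1963, 0.0024], 0.52)]
scene vial_a [([0.485, -0.1987, -0.0019], 0.51)]
```

View pics/top0.png

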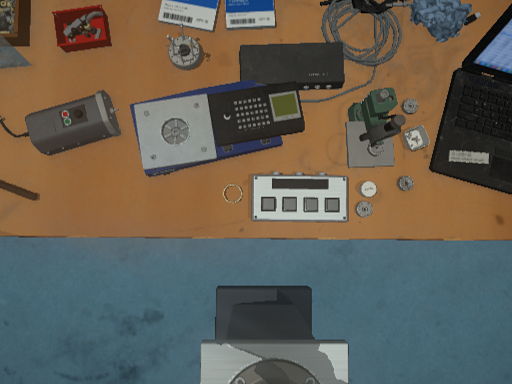

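View pics/scene0.png

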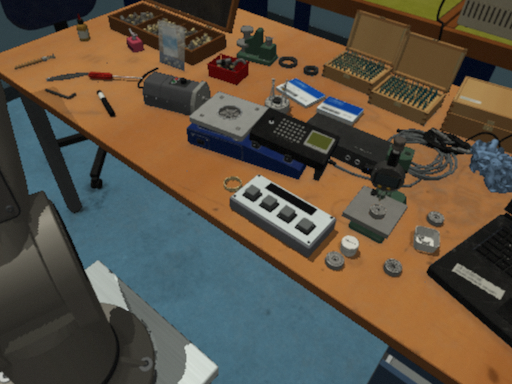

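```bash
python3 - <<'E'
from station import bot
import cv2, numpy as np
p=bot.read_camera("top")
d=p["depth"]; v,u=np.mgrid[:384,:512]
c=np.stack([(u-p["cx"])/p["fx"]*d,-(v-p["cy"])/p["fy"]*d,-d,np.ones_like(d)],-1)
w=c@np.linalg.inv(p["camera_from_world"]).T
P=w[...,:3]; ok=d>0
box=(P[...,0]>.36)&(P[...,0]<.56)&(P[...,1]>-.22)&(P[...,1]<.12)&ok
for lo,hi,nm in ((.033,.0455,'plate'),(.0475,.07,'keys')):
    m=(box&(P[...,2]>lo)&(P[...,2]<hi)).astype(np.uint8)
    n,l,s,ce=cv2.connectedComponentsWithStats(m)
    for i in range(1,n):
        if s[i,4]>40:
            q=P[l==i]; r=cv2.minAreaRect((q[:,:2]*1000).astype(np.float32))
            print(nm,s[i,4],np.round(np.median(q,0),4),np.round(r[0],1),np.round(r[1],1),round(r[2],1),np.round(ce[i]))
for q in ("key_a","key_box"):
  for r in bot.masks_of(p,q)[:5]:
    m=r["mask"]&ok; r2=cv2.minAreaRect((P[m][:,:2]*1000).astype(np.float32)); print(q,round(r["confidence"],2),m.sum(),np.round(np.median(P[m],0),4),np.round(r2[0],1),np.round(r2[1],1),round(r2[2],1))
E
```

```text
plate 444 [ 0.5438 -0.1827  0.0417] [ 544.  -185.9] [31.4 67.9] 0.3 [362. 160.]
plate 3881 [ 0.4667 -0.048   0.0394] [461.2 -49.4] [205.2  99.7] 89.8 [299. 197.]
keys 114 [0.5554 0.1038 0.0536] [553.1  93.8] [13.6 52.9] 2.3 [228. 152.]
keys 42 [ 0.5565 -0.2059  0.0565] [ 555.8 -207.2] [24.7  7.4] 89.2 [375. 153.]
keys 126 [0.4471 0.0184 0.0552] [447.1  17.4] [21.  23.2] 0.6 [268. 204.]
keys 130 [ 0.4474 -0.0263  0.0553] [447.5 -26.5] [21.  23.1] 0.7 [290. 204.]
keys 141 [ 0.4477 -0.0713  0.0553] [446.9 -72.2] [23.1 24. ] 0.3 [311. 204.]
keys 132 [ 0.4465 -0.1162  0.051 ] [ 447.2 -117.1] [23.9 23.5] 88.7 [332. 205.]
key_a 0.4 101 [0.4471 0.0185 0.0553] [447.   18.4] [20.9 20.9] 0.5
key_a 0.35 225 [ 0.4829 -0.1984  0.0267] [ 483.  -199.6] [32.5 33.2] 57.1
key_box 0.59 3582 [ 0.4706 -0.0484  0.0393] [464.5 -49.4] [205.2 106. ] 89.7
```

The box lies square to the world. The keys are at pixel row 204, columns 268, 290, 311 and 332, which puts them at x≈0.447 and y≈+0.018, −0.027, −0.072, −0.117. The rightmost top sits about 4 mm low, so it looks like the latched one. The loose ring is at (232,194), and the pot and disc are at (369,188) and (364,209).

Call:
send_rows --deltas "-0.044 -0.022 0 -7.8; -0.088 -0.044 0 -15.6; -0.132 -0.066 0 -23.3; -0.176 -0.088 0 -23.3; -0.21 -0.106 0 -23.3" --claw 0 --force 20

```text
t: 1.35
eef_pos: [0.42, 0.4369, 0.2395]
tool_rot: [0.0, 0.001, 1.0, -0.0]
contact_force: [-0.1, 0.7, -0.6]
gripper_width: 0.144
grasp_force: 0.0
```

Call:
send_rows --deltas "-0.03 -0.04 0.01 0; -0.03 -0.085 0.02 0; -0.03 -0.13 0.03 0; -0.03 -0.175 0.04 0; -0.03 -0.22 0.05 0"

```text
t: 1.85
eef_pos: [0.4477, 0.2182, 0.1892]
tool_rot: [0.0, -0.0, 1.0, 0.0]
contact_force: [1.6, -0.3, -0.1]
gripper_width: -0.003
grasp_force: 0.0
```

Call:
send_rows --deltas "0 -0.045 0.01 0; 0 -0.09 0.02 0; 0 -0.135 0.03 0; 0 -0.18 0.04 0; 0 -0.2 0.05 0"

```text
t: 2.35
eef_pos: [0.4475, 0.0158, 0.1392]
tool_rot: [0.0, 0.002, 1.0, -0.0]
contact_force: [0.6, 0.2, -0.4]
gripper_width: 0.001
grasp_force: 0.0
```

Call:
send_rows --deltas "0 0 0.01 0; 0 0 0.02 0; 0 0 0.02 0"

```text
t: 2.65
eef_pos: [0.4473, 0.0212, 0.1182]
tool_rot: [-0.001, -0.001, 1.0, 0.0]
contact_force: [1.0, 0.5, -0.5]
gripper_width: 0.001
grasp_force: 0.0
```

Call:
send_rows --deltas "0 0.0 0.02 0; 0 0 0.04 0; 0 0 0.048 0; 0 0 0.048 0"

```text
t: 3.05
eef_pos: [0.4474, 0.0208, 0.0706]
tool_rot: [-0.001, -0.001, 1.0, -0.0]
contact_force: [0.1, 0.0, 0.5]
gripper_width: 0.001
grasp_force: 0.0
```

Call:
send_rows --deltas "0 0 0.003 0; 0 0 0.005 0; 0 0 0.006 0; 0 0 0.007 0; 0 0 0.007 0"

```text
t: 3.55
eef_pos: [0.448, 0.0199, 0.0644]
tool_rot: [0.0, -0.0, 1.0, 0.0]
contact_force: [0.5, -0.4, 1.0]
gripper_width: -0.001
grasp_force: 0.0
```

Call:
send_rows --deltas "0 0 0.001 0; 0 0 0.0015 0; 0 0 0.002 0; 0 0 0.002 0"

```text
t: 3.95
eef_pos: [0.4481, 0.02, 0.0625]
tool_rot: [0.0, -0.0, 1.0, 0.0]
contact_force: [-1.4, 0.3, 4.5]
gripper_width: 0.001
grasp_force: 2.4
```

Call:
send_rows --deltas "0 0 0 0"

```text
t: 4.05
eef_pos: [0.4481, 0.0199, 0.0625]
tool_rot: [0.0, -0.0, 1.0, 0.0]
contact_force: [-1.1, -0.4, 5.1]
gripper_width: 0.004
grasp_force: 2.5
```

Call:
send_rows --deltas "0 0 -0.006 0; 0 0 -0.012 0; 0 0 -0.018 0; 0 0 -0.018 0"

```text
t: 4.45
eef_pos: [0.4485, 0.02, 0.0812]
tool_rot: [0.001, -0.0, 1.0, 0.0]
contact_force: [0.5, 1.0, -0.6]
gripper_width: -0.001
grasp_force: 0.0
```

Call:
send_rows --deltas "0.001 -0.023 0 0; 0.001 -0.046 0 0; 0.001 -0.046 0.01 0; 0.001 -0.046 0.014 0; 0.001 -0.046 0.0155 0"

```text
t: 4.95
eef_pos: [0.4465, -0.0253, 0.0641]
tool_rot: [-0.001, -0.001, 1.0, 0.0]
contact_force: [-0.2, 0.7, 0.3]
gripper_width: -0.0
grasp_force: 0.3
```

Call:
send_rows --deltas "0 0 0.001 0; 0 0 0.0015 0; 0 0 0.0015 0"

```text
t: 5.25
eef_pos: [0.4469, -0.0255, 0.0633]
tool_rot: [-0.0, -0.001, 1.0, 0.0]
contact_force: [-1.2, 0.7, 1.6]
gripper_width: 0.003
grasp_force: 0.7
```

Call:
send_rows --deltas "0 0 0 0"

```text
t: 5.35
eef_pos: [0.4471, -0.0256, 0.0635]
tool_rot: [0.0, -0.001, 1.0, 0.0]
contact_force: [-0.2, -0.1, 2.2]
gripper_width: -0.004
grasp_force: 0.7
```

Call:
send_rows --deltas "0 0 -0.008 0; 0 0 -0.0165 0; 0 -0.023 -0.0165 0; 0 -0.045 -0.0165 0; 0 -0.045 -0.0165 0"

```text
t: 5.85
eef_pos: [0.4474, -0.074, 0.0808]
tool_rot: [0.001, 0.002, 1.0, -0.001]
contact_force: [-0.0, 0.0, -0.6]
gripper_width: -0.003
grasp_force: 0.0
```

Call:
send_rows --deltas "0 0 0.01 0; 0 0 0.014 0; 0 0 0.0155 0; 0 0 0.0165 0; 0 0 0.0165 0"

```text
t: 6.35
eef_pos: [0.4468, -0.0705, 0.0631]
tool_rot: [-0.0, -0.001, 1.0, 0.0]
contact_force: [-1.0, -0.3, 1.5]
gripper_width: 0.003
grasp_force: 0.7
```

Call:
send_rows --deltas "0 0 0 0; 0 0 0.0 0"

```text
t: 6.55
eef_pos: [0.4471, -0.0709, 0.0634]
tool_rot: [0.0, -0.001, 1.0, 0.0]
contact_force: [-0.5, 0.6, 2.1]
gripper_width: -0.001
grasp_force: 0.7
```

Call:
send_rows --deltas "0 0 -0.008 0; 0 0 -0.0165 0; 0 -0.023 -0.0165 0; 0 -0.045 -0.0165 0; 0 -0.045 -0.0165 0"

```text
t: 7.05
eef_pos: [0.4474, -0.1191, 0.0809]
tool_rot: [0.001, 0.002, 1.0, -0.001]
contact_force: [-0.0, 0.5, -0.1]
gripper_width: 0.001
grasp_force: 0.0
```

Call:
send_rows --deltas "0 0 0.01 0; 0 0 0.0165 0; 0 0 0.0185 0; 0 0 0.0195 0; 0 0 0.0195 0"

```text
t: 7.55
eef_pos: [0.4468, -0.1155, 0.06]
tool_rot: [-0.0, -0.001, 1.0, 0.0]
contact_force: [-0.0, 0.5, 0.5]
gripper_width: -0.001
grasp_force: 0.0
```

Call:
send_rows --deltas "0 0 0.001 0; 0 0 0.0015 0; 0 0 0.0015 0"

```text
t: 7.85
eef_pos: [0.4472, -0.1158, 0.059]
tool_rot: [0.0, -0.001, 1.0, 0.0]
contact_force: [-1.0, 1.6, 5.1]
gripper_width: 0.0
grasp_force: 2.1
```

The rightmost key is latched: nothing at 0.060, then a hard stop at about 5 N. Now I'll press it fully.

Call:
send_rows --deltas "0 0 0.001 0; 0 0 0.002 0; 0 0 0.003 0; 0 0 0.004 0; 0 0 0.004 0"

```text
t: 8.35
eef_pos: [0.4472, -0.1158, 0.0555]
tool_rot: [0.0, -0.0, 1.0, 0.0]
contact_force: [-3.4, 3.3, 13.3]
gripper_width: -0.002
grasp_force: 7.0
```

At the stop: 0.0555 and 13 N. Now a touch more, then release.

Call:
send_rows --deltas "0 0 0.0005 0; 0 0 0.001 0; 0 0 0.001 0"

```text
t: 8.65
eef_pos: [0.4472, -0.1158, 0.0553]
tool_rot: [0.0, -0.0, 1.0, 0.0]
contact_force: [-7.1, 3.5, 27.2]
gripper_width: -0.004
grasp_force: 13.3
```

Call:
send_rows --deltas "0 0 -0.005 0; 0 0 -0.02 0; 0 0 -0.06 0; 0 0 -0.11 0; 0 0 -0.15 0"

```text
t: 9.15
eef_pos: [0.4472, -0.1166, 0.2059]
tool_rot: [0.001, -0.0, 1.0, -0.0]
contact_force: [1.2, 0.8, 0.4]
gripper_width: 0.001
grasp_force: 0.0
```

Call:
send_rows --deltas "0 0.05 0 0; 0 0.1 0 0; 0 0.15 0 0; 0 0.2 0 0; 0 0.25 0 0"

```text
t: 9.65
eef_pos: [0.4468, 0.1356, 0.2039]
tool_rot: [0.001, -0.0, 1.0, 0.0]
contact_force: [1.7, 0.2, -0.3]
gripper_width: -0.001
grasp_force: 0.0
```

```bash
python3 - <<'E'
from station import bot
import cv2, numpy as np
print(bot.get_obs()["eef_pos"])
for n in("top","scene"):
    p=bot.read_camera(n); d=p["depth"]; v,u=np.mgrid[:384,:512]
    c=np.stack([(u-p["cx"])/p["fx"]*d,-(v-p["cy"])/p["fy"]*d,-d,np.ones_like(d)],-1)
    P=(c@np.linalg.inv(p["camera_from_world"]).T)[...,:3]
    for y in(.018,-.027,-.072,-.117):
        m=(abs(P[...,0]-.447)<.008)&(abs(P[...,1]-y)<.008)&(d>0); print(n,y,m.sum(),np.round(np.median(P[m][:,2]),4) if m.any() else None)
    cv2.imwrite(f"pics/{n}1.png",cv2.resize(p["img"][130:280,180:430,::-1],None,fx=3,fy=3))
E
```

```text
[0.44675607 0.13555139 0.20388795]
top 0.018 56 0.0554
top -0.027 62 0.0553
top -0.072 64 0.0557
top -0.117 59 0.0553
scene 0.018 63 0.0542
scene -0.027 66 0.0538
scene -0.072 76 0.0543
scene -0.117 77 0.0541
```

All four keys measure level and up, and the arm is clear.

```bash
python3 -c "
from station import bot
print(bot.hand_in())"
```

```text
the job is handed in; nothing more can be done
None
```

I tapped the four keys left to right and found the rightmost one latched. I pressed it to its stop and let go; the depth images then showed all four keys up and level, and I handed the job in (no verdict was returned).

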